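# Start the take-away belt at its guarded switch

### The arm

A 7-joint arm with a two-finger parallel gripper is mounted at the origin on the work surface. World frame = base frame: x ahead of the robot, y to its left, z up, the work surface at z = 0. Lengths are in m, angles in rad, forces in N, time in s.
With the tool pointing down it reaches from about 0.35 to 0.9 m from the base axis. Payload 8.1 kg.
Tool frame: the origin (TCP) lies on the centre line of the jaws, within the pads' length; the fingertips stand 25 mm ahead of it and the grasp point (between the pads) lies 6 mm ahead of it; z points along the fingers, y is the line along which they close (so a half turn about z gives the same grasp; the last joint's range is limited). The gripper opens to 85 mm and grips with 20 to 120 N. Pads are 22 mm wide; open, the fingers measure 114 mm over their backs; the gripper's body (76 mm by 85 mm) begins 54 mm behind the grasp point. The pads swing forward as they close: fully open they stand 13 mm farther back than shut.
Start: joints at [-1.262, 0.434, 0.025, 1.573, -0.012, 1.134, -0.075], TCP at [0.25, 0.573, 0.256] pointing down, gripper open.
Joint ranges: [-2.62, 2.62], [-0.44, 2.09], [-1.27, 1.32], [0.08, 2.57], [-1.32, 4.46], [0.12, 2], [-2.74, 2.74]. Speed limits (rad/s): [2.22, 2.22, 3.01, 3.01, 3.14, 3.14, 3.14].

### API

Orientations are given as a unit quaternion [x, y, z, w].
In Python, from cell import r, eyes, ticket gives the robot as it stands. The module is installed in compiled form; this text tells all that it offers.
- The arm moves only by the tool arm_command, never from a script. Its argument "series" is a list of rows, each a list of 2 entries, a list of its own where there are three numbers: the shift along the tool's x, y, z as a fraction of full scale, then the turn, a rotation vector about the tool's x, y, z as a fraction of full scale. A call has exactly 10 rows; each row shifts and turns the commanded pose from where the row before left it, along the tool's axes as they then stand; what a row does not reach is not made up. Full scale, the value 1, is 0.025 m for a shift and 180 degrees for a turn. A row lasts 1/10 s, in which the tool goes at most 50 mm and 8.59 degrees, less where a joint would pass 70% of its speed; a pose out of reach is approached as far as the arm can. A call with a number of a shift or a turn outside -1 to 1 is refused whole. A call with a gripper value outside its range is refused whole. "grip" is the closure, from 0 (fully open) to 1 (shut), set as the call begins (left out, the last holds). The fingers move at their own pace and stop on an object; the grip force is fixed at half the most. Time passes only in rows, so rows that do not move let the fingers close, or fill a call up. It gives the time, the measured TCP pose, the force, the opening and the grip force at its end, in the units of the state.
- r.get_state(): the state, without advancing time (a new reading comes with each control period).
- eyes.camera(name): name is "side" or "top" or "wrist"; returns (picture, depth): 420x560x3 uint8, red, green, blue; 420x560 float32, m along the optical axis (not along the pixel's ray), 0 where there is no reading.
- eyes.get_calibration(name): a dict with "vfov" (degrees; the focal length in pixels is half the picture's height over the tangent of half this angle, whatever the lens; pixels are square), "cx", "cy" (the principal point, pixels), "R" (3x3) and "t" (3): a world point X has camera coordinates R X + t. Camera axes: x right, y down, z forward; pixel columns grow to the right and rows downward; lengths in m; the calibration is good to about 2 mm. A picture is of the moment at which its call begins: read the wrist's pose just before it. get_calibration takes no time and is no camera call; for the wrist camera it gives the pose at the moment of the call.
- ticket.sign_off(): hands the job in; it is judged then, once.
The state is a dict: "clock": time; "qpos": joint angles; "joint_vel": joint speeds; "effort": joint torques, N m; "tool_pos": TCP position; "orientation": TCP orientation; "force": force on the tool from outside, world axes, zero at the start; "moment": the same for the moment, N m; "width": finger opening in m; "finger_force": force on a finger pad.
Only numpy, scipy, OpenCV 4.12 (cv2) and the standard library are available. Lean on these libraries where they do the work, as an engineer would, in place of code of your own. Each camera call takes 0.05 s, during which the arm holds its last target. There are 200 camera calls.

### The job

Start the take-away belt of the packing bench: on the long switch box (the one with a key lock and a round lens), lift the black guard until it stays up by itself, push the toggle under it all the way over towards the guard's hinge, then tip the guard so that it springs fully shut again with the toggle left on. Leave the guard of the short switch box shut.

Things in the scene. Friction and masses are not known exactly. Their poses are not given: they have to be found in the camera images.
- belt_box: Long switch box, fixed: grey, 110 (x) by 200 (y) by 45 mm high, flat metal panel on top at z=45. Origin: centre of underside; z up, +x away from the robot at yaw 0. Panel has a round key lock at y=+78 and a round lens at y=-78 mm (radius 13, under 10 mm high); in the middle (y=0) only the guard with the toggle under it. Nothing else on the panel, so the guard's sides can be pinched from above.
- belt_guard (a joint): Long box's guard, rad: 0 shut, 2.0 up (free end swings up, over to box +x). Black metal channel 30 mm wide (y); shut: x -41 (free end) to +35, flat sides z 47 to 79 mm. Hinge along y at x=35, z=51. Up: leans back, free end at x 63 to 92, top z 122 mm. Light spring and its own weight (under 1 N at its end) shut it below 1.5; above that it falls back to 2.0 and stays. Can be pushed from behind (+x).
- belt_toggle (a joint): Steel toggle under that guard, rad: 0 off (leaning to box -x, away from the hinge), 0.7 on (leaning to +x, towards the hinge). Pivot along y at x=-7, y=0, z=45 mm of the box; 29 mm long, 10 mm thick at its round tip; centre of the tip at z=68, x=-15 off, x=+1 on. Stays where it is left; about 1.5 N at the tip moves it. Push it all the way to its stop.
- lamp_guard (a joint): Same kind of guard on the short switch box (110 by 90 by 45 mm, bare panel, no lock or lens), rad: 0 shut, 2.0 up. That box serves something else; its guard stays shut.

How it is judged:
On the way, in this order (a step that is already met when the one before it is completed fails the run):
1. the long box's guard is up while its toggle is still off (value of joint belt_guard above 1.5 rad and value of joint belt_toggle below 0.2 rad), for 0.2 s.
2. its toggle is pushed over to on while the guard is up (value of joint belt_toggle above 0.5 rad and value of joint belt_guard above 0.8 rad), for 0.2 s.
At the end, for the whole second after the job is handed in: The long box's guard is shut (below 0.15 rad) with its toggle on (above 0.5 rad), and the short box's guard is shut (below 0.15 rad) (value of joint each of belt_guard, lamp_guard below 0.15 rad and value of joint belt_toggle above 0.5 rad); the robot touches nothing.
It fails at once if the short box's guard is lifted (above 0.4 rad) (value of joint lamp_guard above 0.4 rad).
It also fails if it takes over 50 s, if anything falls off the work surface, if the arm or the gripper's body presses on something with over 40 N, if the wrist force passes 120 N, or if a joint passes its speed limit or range.

## Working session

There is one attempt and no reset: what is moved stays moved. The work goes in short steps, Python scripts to look and compute and a tool call to move; the robot and the scene stay as the last step left them, time stands still between calls to the robot, and variables do not carry over. Pictures are saved under pics/ and viewed, at most 10 in all, crops included, and the job is handed in when it is done.

Besides the shell and the picture viewer there is one more tool, called after "Call:" by a JSON object that holds its "op" and its "data", one argument or row to a line. arm_command: Moves the arm, as the interface text tells. Its arguments: {"type":"object","properties":{"series":{"type":"array","items":{"type":"array"}},"grip":{"type":"number"}},"required":["series"]}

```bash
mkdir -p pics; python3 - <<'E'
from cell import r,eyes
import cv2,numpy as np
s=r.get_state();print(s)
ims=[]
for n in("top","side"):
    c=eyes.get_calibration(n);p,d=eyes.camera(n);np.savez(f"{n}.npz",p=p,d=d,**c);print(n,c)
    cv2.imwrite(f"pics/{n}.png",p[:,:,::-1])
E
```

```text
{'clock': 0.0, 'qpos': array([-1.26162823,  0.43524267,  0.02496033,  1.57412298, -0.01157932,
        1.13397833, -0.07509001]), 'joint_vel': array([1.22870271e-04, 1.70565534e-03, 3.54545904e-04, 7.33414994e-04,
       1.57885954e-03, 4.13671834e-05, 7.28151760e-04]), 'effort': array([-8.52053527e-04, -6.70490170e+01,  1.02473538e+00, -3.16196609e+01,
        1.55335123e-02,  1.32420694e-02, -4.62734261e-05]), 'tool_pos': array([0.25000317, 0.57230408, 0.25550355]), 'orientation': array([ 2.04452059e-01,  9.78876249e-01, -7.98813618e-04, -8.54248726e-05]), 'force': array([0.35120915, 0.60144701, 0.37417155]), 'moment': array([-0.00785865, -0.04409153,  0.01729781]), 'finger_force': 0.0, 'width': 0.08516752219600862}
top {'vfov': 50.83301828803873, 'cx': 279.6121322431283, 'cy': 213.67476750924612, 'R': array([[-0.02659349, -0.99942278, -0.02114002],
       [-0.99041594,  0.02920923, -0.13499293],
       [ 0.13553249,  0.01734748, -0.99062102]]), 't': array([0.02247939, 0.52358208, 0.81910223])}
side {'vfov': 50.60696515005116, 'cx': 279.1025521606423, 'cy': 206.9542339959103, 'R': array([[-0.95243797, -0.30472999,  0.00123925],
       [-0.2174151 ,  0.67667329, -0.70345145],
       [ 0.21352419, -0.6702633 , -0.71074224]]), 't': array([0.48817441, 0.14689533, 0.62183396])}
```

View pics/top.png

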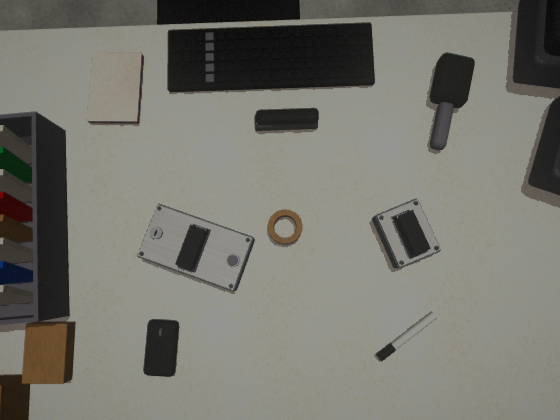

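View pics/side.png

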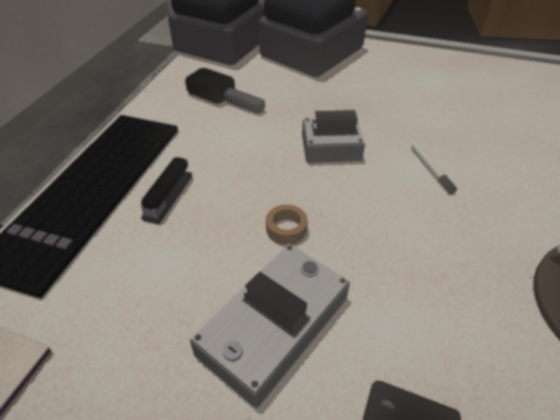

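The long box is at about (196,248) in the top view, with its lock at (157,233) and lens at (232,261). The hinge end of its guard is up and right, near (207,228). The short box is at (406,233). I'll measure the poses from depth.

```bash
cat > h.py <<'E'
import numpy as np,cv2
from scipy.spatial.transform import Rotation as Rn
def cloud(d,c):
    f=d.shape[0]/2/np.tan(np.radians(float(c['vfov']))/2)
    v,u=np.indices(d.shape)
    P=np.stack([(u-c['cx'])/f*d,(v-c['cy'])/f*d,d],-1)
    return (P-c['t'])@c['R']
E
python3 - <<'E'
from h import *
for n,boxes in(("top",[(125,265,190,305),(360,450,190,280)]),("side",[(180,360,235,400)])):
    z=np.load(n+".npz");W=cloud(z['d'],z)
    for u0,u1,v0,v1 in boxes:
        P=W[v0:v1,u0:u1].reshape(-1,3);ok=z['d'][v0:v1,u0:u1].ravel()>0;P=P[ok]
        tb=P[P[:,2]<.02][:,2];pan=P[(P[:,2]>.037)&(P[:,2]<.06)];g=P[(P[:,2]>.07)&(P[:,2]<.1)]
        print(n,"table",np.median(tb),"panel z",np.median(pan[:,2]),len(pan),"guard z",np.median(g[:,2]))
        pan2=P[(P[:,2]>.035)]
        for q in(pan2,g):
            (c,s,a)=cv2.minAreaRect((q[:,:2]*1000).astype(np.float32));print(np.round(c,1),np.round(s,1),round(a,1))
E
```

```text
top table 0.0006267072920782366 panel z 0.045600878180519326 5181 guard z 0.07948108766757594
[465.1 171.4] [199.8 110.2] 68.9
[462.9 172.3] [30.9 76.8] 68.8
top table 0.0004882931977722492 panel z 0.04534068468803236 1905 guard z 0.0791922804340032
[ 480.2 -234.2] [110.1  90.8] 20.5
[ 477.8 -235. ] [77.1 31. ] 20.8
side table 0.0012165294613937657 panel z 0.046107487395490136 10038 guard z 0.07984893829929796
[464.4 172.6] [198.5 109.2] 68.8
[462.1 172.5] [31. 77.] 69.0
```

```bash
cat >> h.py <<'E'
yaw=np.radians(-21.1);C=np.array([.4648,.172,0.]);B=Rn.from_euler('z',yaw)
def pose(bx,by,bz,tilt,ahead=.006):
    # tool x=-box x, y=box y, z down; tilt>0: fingers point to +box x. returns TCP pos, rot
    R0=B*Rn.from_matrix(np.diag([-1.,1,-1]))*Rn.from_rotvec([0,-np.radians(tilt),0])
    return C+B.apply([bx,by,bz])-ahead*R0.apply([0,0,1]),R0
def delta(p,R,q,S):
    # shift in units of .025 along tool axes, turn in units of pi
    return np.round(R.inv().apply(q-p)/.025,2),np.round((R.inv()*S).as_rotvec()/np.pi,4)
def now(r):
    s=r.get_state();p=np.array(s['tool_pos']);R=Rn.from_quat(s['orientation'])
    print('t',round(s['clock'],2),'box',np.round(B.inv().apply(p-C)*1000,1),'tilt/err',np.round(np.degrees((pose(0,0,0,0)[1].inv()*R).as_rotvec()),2),'F',np.round(B.inv().apply(s['force']),1),'w',round(s['width'],4),'q',np.round(s['qpos'],2))
    return p,R
E
python3 - <<'E'
from h import *;from cell import r
p,R=now(r)
q,S=pose(-.03,0,.07,30);q0=q-.06*S.apply([0,0,1])
print(delta(p,R,q0,S),delta(q0,S,q,S),q0)
E
```

```text
t 0.1 box [-344.5  296.2  255.6] tilt/err [ 0.08 -0.01  2.5 ] F [-0.3 -1.  -0.8] w 0.0854 q [-1.26  0.44  0.03  1.57 -0.01  1.13 -0.08]
(array([-11.76, -11.34,   5.16]), array([-0.0041, -0.1666, -0.0134])) (array([0. , 0. , 2.4]), array([0., 0., 0.])) [0.40602393 0.1946798  0.12715768]
```

Call:
{"op": "arm_command", "data": {
  "series": [
    [[-0.8, -0.8, 0.3], [0, 0, 0]],
    [[-0.8, -0.8, 0.3], [0, 0, 0]],
    [[-0.8, -0.8, 0.3], [0, 0, 0]],
    [[-0.8, -0.8, 0.3], [0, 0, 0]],
    [[-0.8, -0.8, 0.3], [0, 0, 0]],
    [[-0.8, -0.8, 0.3], [0, 0, 0]],
    [[-0.8, -0.8, 0.3], [0, 0, 0]],
    [[-0.8, -0.8, 0.3], [0, 0, 0]],
    [[-0.8, -0.8, 0.3], [0, 0, 0]],
    [[-0.8, -0.8, 0.3], [0, 0, 0]]
  ],
  "grip": 0
}}

```text
clock: 1.1
tool_pos: [0.3536, 0.3081, 0.1809]
orientation: [0.204, 0.979, -0.0, -0.0]
force: [0.4, 0.8, 0.6]
width: 0.0855
finger_force: 0.0
```

Call:
{"op": "arm_command", "data": {
  "series": [
    [[-0.8, -0.8, 0.3], [0, 0, 0]],
    [[-0.8, -0.8, 0.3], [0, 0, 0]],
    [[-0.8, -0.8, 0.3], [0, 0, 0]],
    [[-0.8, -0.7, 0.3], [0, 0, 0]],
    [[-0.56, -0.24, 0.3], [0, -0.03, -0.003]],
    [[0, 0, 0], [0, -0.03, -0.003]],
    [[0, 0, 0], [0, -0.03, -0.003]],
    [[0, 0, 0], [0, -0.03, -0.003]],
    [[0, 0, 0], [0, -0.03, -0.002]],
    [[0, 0, 0], [0, -0.017, 0]]
  ]
}}

```text
clock: 2.1
tool_pos: [0.4054, 0.1954, 0.1435]
orientation: [0.176, 0.951, -0.052, 0.25]
force: [0.0, -0.6, -0.2]
width: 0.0856
finger_force: 0.0
```

```bash
python3 - <<'E'
from h import *;from cell import r,eyes
p,R=now(r)
q,S=pose(-.03,0,.07,30)
print(delta(p,R,q,S))
a,d=eyes.camera("wrist");c=eyes.get_calibration("wrist")
cv2.imwrite("pics/w1.png",a[:,:,::-1])
W=cloud(d,c);P=W[(d>0)&(W[...,2]>.07)&(W[...,2]<.09)&(np.linalg.norm(W[...,:2]-C[:2],axis=-1)<.06)]
P=B.inv().apply(P-C)*1000;print(len(P),np.percentile(P,[1,50,99],axis=0).round(1))
E
```

```text
t 2.1 box [-63.8   0.5 143.5] tilt/err [  0.58 -29.55  -0.14] F [ 0.2 -0.6 -0.2] w 0.0856 q [-1.33  0.27  0.45  2.39  0.85  0.51 -0.45]
(array([0.28, 0.01, 2.99]), array([-0.0029, -0.0025,  0.0015]))
4360 [[-42.3 -15.4  70.5]
 [-16.8  -0.9  78.5]
 [ 33.4  13.7  79.5]]
```

View pics/w1.png

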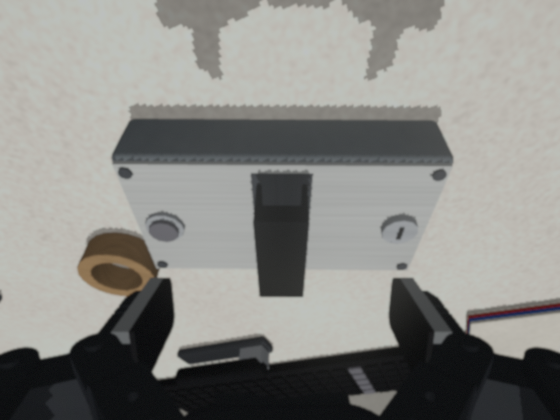

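The wrist view shows the guard at about (280,235), centred between the open fingers at (145,320) and (415,320). Its pose matches the estimate. I'll go down and close on it.

Call:
{"op": "arm_command", "data": {
  "series": [
    [[0.1, 0, 0.6], [0, 0, 0]],
    [[0.1, 0, 0.6], [0, 0, 0]],
    [[0.08, 0, 0.6], [0, 0, 0]],
    [[0, 0, 0.6], [0, 0, 0]],
    [[0, 0, 0.58], [0, 0, 0]],
    [[0, 0, 0], [0, 0, 0]],
    [[0, 0, 0], [0, 0, 0]],
    [[0, 0, 0], [0, 0, 0]],
    [[0, 0, 0], [0, 0, 0]],
    [[0, 0, 0], [0, 0, 0]]
  ]
}}

```text
clock: 3.15
tool_pos: [0.4342, 0.1835, 0.0757]
orientation: [0.177, 0.951, -0.051, 0.248]
force: [1.1, 0.4, 1.5]
width: 0.0855
finger_force: 0.0
```

Call:
{"op": "arm_command", "data": {
  "series": [
    [[0, 0, 0], [0, 0, 0]],
    [[0, 0, 0], [0, 0, 0]],
    [[0, 0, 0], [0, 0, 0]],
    [[0, 0, 0], [0, 0, 0]],
    [[0, 0, 0], [0, 0, 0]],
    [[0, 0, 0], [0, 0, 0]],
    [[0, 0, 0], [0, 0, 0]],
    [[0, 0, 0], [0, 0, 0]],
    [[0, 0, 0], [0, 0, 0]],
    [[0, 0, 0], [0, 0, 0]]
  ],
  "grip": 1
}}

```text
clock: 4.15
tool_pos: [0.4342, 0.1835, 0.0754]
orientation: [0.177, 0.951, -0.052, 0.248]
force: [-4.9, -0.0, 8.2]
width: 0.029
finger_force: 60.1
```

```bash
python3 - <<'E'
from h import *;from cell import r
p,R=now(r)
# arc rows: guard angle 0->1.75 rad, tilt 30 -> -40
pb=B.inv().apply(p-C);h=np.array([.035,0,.051])
t0=30;n=20;th=1.75
g0=pb+.006*B.inv().apply(R.apply([0,0,1]))
prev=(p,R)
for k in range(1,n+1):
    a=th*k/n
    g=h+Rn.from_rotvec([0,a,0]).apply(g0-h)   # +y takes -x -> +z
    S=pose(0,0,0,t0-70*k/n)[1]
    q=C+B.apply(g)-.006*S.apply([0,0,1])
    print(k,*delta(*prev,q,S),np.round(g*1000)) 
    prev=(q,S)
E
```

```text
t 4.15 box [-32.7  -0.3  75.4] tilt/err [ 6.000e-01 -2.939e+01 -2.000e-02] F [-4.6 -1.8  8.2] w 0.029 q [-1.32  0.5   0.6   2.42  1.13  0.22 -0.7 ]
1 [-0.19 -0.   -0.16] [-0.0032  0.0161  0.0008] [-28.  -0.  76.]
2 [-0.2  -0.   -0.15] [0.     0.0194 0.    ] [-25.  -0.  81.]
3 [-0.2   0.   -0.14] [0.     0.0194 0.    ] [-23.  -0.  86.]
4 [-0.2  -0.   -0.14] [0.     0.0194 0.    ] [-19.  -0.  91.]
5 [-0.21 -0.   -0.13] [ 0.      0.0194 -0.    ] [-16.  -0.  96.]
6 [-0.21  0.   -0.13] [0.     0.0194 0.    ] [-11.  -0. 100.]
7 [-0.22  0.   -0.12] [0.     0.0194 0.    ] [ -7.  -0. 104.]
8 [-0.22 -0.   -0.12] [ 0.      0.0194 -0.    ] [ -2.  -0. 107.]
9 [-0.22  0.   -0.11] [0.     0.0194 0.    ] [  3.  -0. 110.]
10 [-0.22 -0.   -0.11] [-0.      0.0194  0.    ] [  8.  -0. 113.]
11 [-0.23  0.   -0.1 ] [0.     0.0194 0.    ] [ 14.  -0. 115.]
12 [-0.23 -0.   -0.1 ] [ 0.      0.0194 -0.    ] [ 19.  -0. 117.]
13 [-0.23  0.   -0.09] [0.     0.0194 0.    ] [ 25.  -0. 118.]
14 [-0.23  0.   -0.09] [0.     0.0194 0.    ] [ 31.  -0. 118.]
15 [-0.24 -0.   -0.08] [-0.      0.0194  0.    ] [ 37.  -0. 119.]
16 [-0.24  0.   -0.07] [ 0.      0.0194 -0.    ] [ 43.  -0. 118.]
17 [-0.24  0.   -0.07] [-0.      0.0194  0.    ] [ 49.  -0. 117.]
18 [-0.24  0.   -0.06] [0.     0.0194 0.    ] [ 54.  -0. 116.]
19 [-0.24  0.   -0.06] [-0.      0.0194 -0.    ] [ 60.  -0. 114.]
20 [-0.25 -0.   -0.05] [0.     0.0194 0.    ] [ 65.  -0. 111.]
```

Call:
{"op": "arm_command", "data": {
  "series": [
    [[-0.19, 0, -0.16], [0, 0.0194, 0]],
    [[-0.2, 0, -0.15], [0, 0.0194, 0]],
    [[-0.2, 0, -0.14], [0, 0.0194, 0]],
    [[-0.2, 0, -0.14], [0, 0.0194, 0]],
    [[-0.21, 0, -0.13], [0, 0.0194, 0]],
    [[-0.21, 0, -0.13], [0, 0.0194, 0]],
    [[-0.22, 0, -0.12], [0, 0.0194, 0]],
    [[-0.22, 0, -0.12], [0, 0.0194, 0]],
    [[-0.22, 0, -0.11], [0, 0.0194, 0]],
    [[-0.22, 0, -0.11], [0, 0.0194, 0]]
  ]
}}

```text
clock: 5.15
tool_pos: [0.4697, 0.1698, 0.1172]
orientation: [0.183, 0.982, 0.003, -0.05]
force: [-8.6, 3.7, -3.6]
width: 0.0292
finger_force: 66.5
```

```bash
python3 - <<'E'
from h import *;from cell import r
now(r)
E
```

```text
t 5.15 box [  5.3  -0.3 117.2] tilt/err [0.69 5.69 0.07] F [-9.3  0.4 -3.6] w 0.0292 q [-0.25  0.46 -0.21  1.95  0.04  0.82  0.73]
```

On the arc with small forces. Next is the second half.

Call:
{"op": "arm_command", "data": {
  "series": [
    [[-0.23, 0, -0.1], [0, 0.0194, 0]],
    [[-0.23, 0, -0.1], [0, 0.0194, 0]],
    [[-0.23, 0, -0.09], [0, 0.0194, 0]],
    [[-0.23, 0, -0.09], [0, 0.0194, 0]],
    [[-0.24, 0, -0.08], [0, 0.0194, 0]],
    [[-0.24, 0, -0.07], [0, 0.0194, 0]],
    [[-0.24, 0, -0.07], [0, 0.0194, 0]],
    [[-0.24, 0, -0.06], [0, 0.0194, 0]],
    [[-0.24, 0, -0.06], [0, 0.0194, 0]],
    [[-0.25, 0, -0.05], [0, 0.0194, 0]]
  ]
}}

```text
clock: 6.15
tool_pos: [0.5274, 0.1475, 0.1152]
orientation: [0.174, 0.922, 0.059, -0.342]
force: [-7.4, 2.4, 3.0]
width: 0.0291
finger_force: 66.9
```

```bash
python3 - <<'E'
from h import *;from cell import r
now(r)
E
```

```text
t 6.15 box [ 67.2  -0.3 115.2] tilt/err [ 0.57 40.59  0.27] F [-7.8 -0.4  3. ] w 0.0291 q [-0.02  0.84 -0.27  1.43 -0.19  1.49  1.02]
```

Guard at about 1.73 rad. Now to release it and back out along the tool axis.

Call:
{"op": "arm_command", "data": {
  "series": [
    [[0, 0, 0], [0, 0, 0]],
    [[0, 0, 0], [0, 0, 0]],
    [[0, 0, 0], [0, 0, 0]],
    [[0, 0, 0], [0, 0, 0]],
    [[0, 0, 0], [0, 0, 0]],
    [[0, 0, 0], [0, 0, 0]],
    [[0, 0, 0], [0, 0, 0]],
    [[0, 0, -0.3], [0, 0, 0]],
    [[0, 0, -0.5], [0, 0, 0]],
    [[0, 0, -0.6], [0, 0, 0]]
  ],
  "grip": 0
}}

```text
clock: 7.15
tool_pos: [0.5513, 0.1382, 0.1422]
orientation: [0.175, 0.923, 0.058, -0.338]
force: [-0.9, 1.1, 0.4]
width: 0.0855
finger_force: 0.0
```

Call:
{"op": "arm_command", "data": {
  "series": [
    [[0, 0, -0.8], [0, 0, 0]],
    [[0, 0, -0.8], [0, 0, 0]],
    [[0, 0, -0.8], [0, -0.04, 0]],
    [[0, 0, -0.8], [0, -0.04, 0]],
    [[0, 0, 0], [0, -0.04, 0]],
    [[0, 0, 0], [0, -0.04, 0]],
    [[0, 0, 0], [0, -0.04, 0]],
    [[0, 0, 0], [0, -0.025, 0]],
    [[0, 0, 0], [0, 0, 0]],
    [[0, 0, 0], [0, 0, 0]]
  ]
}}

```text
clock: 8.15
tool_pos: [0.5975, 0.1211, 0.205]
orientation: [0.185, 0.983, -0.006, 0.002]
force: [-0.0, 0.8, -0.6]
width: 0.0855
finger_force: 0.0
```

```bash
python3 - <<'E'
from h import *;from cell import r,eyes
p,R=now(r)
q,S=pose(-.045,0,.062,0,.025);q0=q+[0,0,.10]
print(delta(p,R,q0,S),delta(q0,S,q,S))
a,d=eyes.camera("side");cv2.imwrite("pics/s2.png",a[:,:,::-1])
E
```

```text
t 8.15 box [142.1   0.3 205. ] tilt/err [ 0.62 -0.35  0.18] F [-0.3  0.8 -0.6] w 0.0855 q [-0.17  0.46 -0.18  1.66  0.11  1.02  0.81]
(array([ 7.49, -0.03,  0.67]), array([-0.0035,  0.002 , -0.001 ])) (array([0., 0., 4.]), array([0., 0., 0.]))
```

View pics/s2.png

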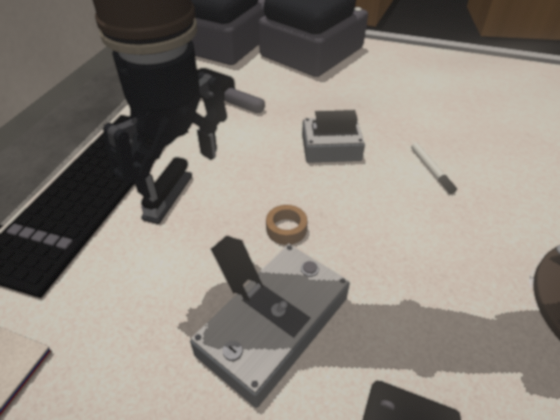

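The side view shows the guard standing up at (238,265), the toggle uncovered at (280,308), and the hand clear. I'll go to the near side with the fingers shut and come down.

Call:
{"op": "arm_command", "data": {
  "series": [
    [[0.9, 0, 0], [0, 0, 0]],
    [[1, 0, 0], [0, 0, 0]],
    [[1, 0, 0], [0, 0, 0]],
    [[1, 0, 0], [0, 0, 0]],
    [[1, 0, 0], [0, 0, 0]],
    [[1, 0, 0], [0, 0, 0]],
    [[1, 0, 0.2], [-0.0035, 0.002, 0]],
    [[0.6, 0, 0.5], [0, 0, 0]],
    [[0, 0, 0.6], [0, 0, 0]],
    [[0, 0, 0.6], [0, 0, 0]]
  ],
  "grip": 1
}}

```text
clock: 9.2
tool_pos: [0.4234, 0.1891, 0.1548]
orientation: [0.185, 0.983, -0.0, -0.0]
force: [0.3, -0.4, 0.1]
width: 0.0002
finger_force: 0.0
```

Call:
{"op": "arm_command", "data": {
  "series": [
    [[0, 0, 0.6], [0, 0, 0]],
    [[0, 0, 0.6], [0, 0, 0]],
    [[0, 0, 0.6], [0, 0, 0]],
    [[0, 0, 0.5], [0, 0, 0]],
    [[0, 0, 0.4], [0, 0, 0]],
    [[0, 0, 0], [0, 0, 0]],
    [[0, 0, 0], [0, 0, 0]],
    [[0, 0, 0], [0, 0, 0]],
    [[0, 0, 0], [0, 0, 0]],
    [[0, 0, 0], [0, 0, 0]]
  ]
}}

```text
clock: 10.2
tool_pos: [0.4227, 0.1892, 0.0882]
orientation: [0.185, 0.983, 0.0, 0.001]
force: [-0.4, 0.9, 0.1]
width: -0.0004
finger_force: 0.0
```

```bash
python3 - <<'E'
from h import *;from cell import r
p,R=now(r);print(delta(p,R,*pose(-.018,0,.062,0,.025)))
E
```

```text
t 10.2 box [-45.5   0.9  88.2] tilt/err [-0.03 -0.08  0.17] F [-0.7  0.8  0.1] w -0.0004 q [-0.36  0.42 -0.22  2.13  0.16  0.61  0.5 ]
(array([-1.1 , -0.03,  0.05]), array([ 0.0002,  0.0004, -0.001 ]))
```

Call:
{"op": "arm_command", "data": {
  "series": [
    [[-0.2, 0, 0], [0, 0, 0]],
    [[-0.2, 0, 0], [0, 0, 0]],
    [[-0.2, 0, 0], [0, 0, 0]],
    [[-0.2, 0, 0], [0, 0, 0]],
    [[-0.2, 0, 0], [0, 0, 0]],
    [[-0.1, 0, 0], [0, 0, 0]],
    [[0, 0, 0], [0, 0, 0]],
    [[0, 0, 0], [0, 0, 0]],
    [[0, 0, 0], [0, 0, 0]],
    [[0, 0, 0], [0, 0, 0]]
  ]
}}

```text
clock: 11.2
tool_pos: [0.448, 0.1792, 0.0878]
orientation: [0.184, 0.983, -0.0, 0.0]
force: [-0.4, 0.2, -0.4]
width: 0.0001
finger_force: 0.0
```

```bash
python3 - <<'E'
from h import *;from cell import r
now(r)
E
```

```text
t 11.2 box [-18.2   0.7  87.8] tilt/err [-0.   -0.05  0.16] F [-0.5  0.  -0.4] w 0.0001 q [-0.32  0.44 -0.22  2.08  0.16  0.63  0.55]
```

Call:
{"op": "arm_command", "data": {
  "series": [
    [[-0.06, 0, 0], [0, 0, 0]],
    [[-0.06, 0, 0], [0, 0, 0]],
    [[-0.06, 0, 0], [0, 0, 0]],
    [[0, 0, 0], [0, 0, 0]],
    [[0, 0, 0], [0, 0, 0]],
    [[0, 0, 0], [0, 0, 0]],
    [[0, 0, 0], [0, 0, 0]],
    [[0, 0, 0], [0, 0, 0]],
    [[0, 0, 0], [0, 0, 0]],
    [[0, 0, 0], [0, 0, 0]]
  ]
}}

```text
clock: 12.2
tool_pos: [0.4514, 0.1778, 0.0876]
orientation: [0.184, 0.983, -0.0, -0.0]
force: [-4.4, 2.3, -0.6]
width: 0.0
finger_force: 2.6
```

```bash
python3 - <<'E'
from h import *;from cell import r
now(r)
E
```

```text
t 12.2 box [-14.6   0.6  87.6] tilt/err [0.04 0.03 0.14] F [-4.9  0.5 -0.6] w 0.0 q [-0.32  0.45 -0.22  2.08  0.16  0.63  0.56]
```

Call:
{"op": "arm_command", "data": {
  "series": [
    [[-0.06, 0, 0], [0, 0, 0]],
    [[-0.06, 0, 0], [0, 0, 0]],
    [[0, 0, 0], [0, 0, 0]],
    [[0, 0, 0], [0, 0, 0]],
    [[0, 0, 0], [0, 0, 0]],
    [[0, 0, 0], [0, 0, 0]],
    [[0, 0, 0], [0, 0, 0]],
    [[0, 0, 0], [0, 0, 0]],
    [[0, 0, 0], [0, 0, 0]],
    [[0, 0, 0], [0, 0, 0]]
  ]
}}

```text
clock: 13.2
tool_pos: [0.4519, 0.1775, 0.0873]
orientation: [0.184, 0.983, -0.001, -0.002]
force: [-13.1, 4.5, 4.3]
width: -0.0001
finger_force: 7.2
```

```bash
python3 - <<'E'
from h import *;from cell import r
now(r)
E
```

```text
t 13.2 box [-14.    0.5  87.3] tilt/err [0.11 0.21 0.05] F [-13.9  -0.6   4.3] w -0.0001 q [-0.31  0.45 -0.22  2.07  0.16  0.64  0.56]
```

The toggle is at its stop: 14 N with the tool no longer advancing. I'll back off, rise and go behind the guard.

Call:
{"op": "arm_command", "data": {
  "series": [
    [[0.3, 0, 0], [0, 0, 0]],
    [[0.5, 0, 0], [0, 0, 0]],
    [[0, 0, -0.7], [0, 0, 0]],
    [[0, 0, -1], [0, 0, 0]],
    [[0, 0, -1], [0, 0, 0]],
    [[0, 0, -1], [0, 0, 0]],
    [[0, 0, -0.7], [0, 0, 0]],
    [[-0.5, 0, -0.2], [0, 0, 0]],
    [[-1, 0, 0], [0, 0, 0]],
    [[-1, 0, 0], [0, 0, 0]]
  ]
}}

```text
clock: 14.2
tool_pos: [0.4958, 0.1603, 0.2026]
orientation: [0.184, 0.983, -0.0, 0.001]
force: [0.3, 0.4, -0.4]
width: -0.0003
finger_force: 0.0
```

Call:
{"op": "arm_command", "data": {
  "series": [
    [[-1, 0, 0], [0, 0, 0]],
    [[-1, 0, 0], [0, 0, 0]],
    [[-1, 0, 0], [0, 0, 0]],
    [[-0.8, 0, 0], [0, 0, 0]],
    [[0, 0, 0], [0, 0, 0]],
    [[0, 0, 0], [0, 0, 0]],
    [[0, 0, 0], [0, 0, 0]],
    [[0, 0, 0], [0, 0, 0]],
    [[0, 0, 0], [0, 0, 0]],
    [[0, 0, 0], [0, 0, 0]]
  ]
}}

```text
clock: 15.2
tool_pos: [0.5828, 0.1268, 0.203]
orientation: [0.184, 0.983, -0.0, 0.0]
force: [0.3, -0.5, -0.6]
width: -0.0001
finger_force: 0.0
```

```bash
python3 - <<'E'
from h import *;from cell import r,eyes
p,R=now(r);q,S=pose(.12,0,.1,0,.025)
print(delta(p,R,q,S))
a,d=eyes.camera("side");cv2.imwrite("pics/s3.png",cv2.resize(a[220:400,170:370,::-1],None,fx=3,fy=3))
E
```

```text
t 15.2 box [126.4   0.3 203. ] tilt/err [ 0.   -0.05  0.14] F [ 0.5 -0.3 -0.6] w -0.0001 q [-0.17  0.45 -0.19  1.7   0.1   1.    0.81]
(array([ 0.26, -0.01,  3.12]), array([-0.    ,  0.0003, -0.0008]))
```

View pics/s3.png

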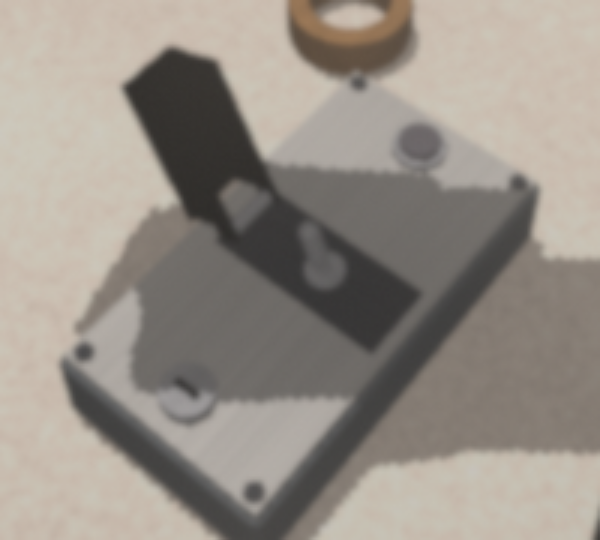

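The crop shows the toggle leaning towards the hinge, tip at (308,235) and boss at (322,270), so it is on. The guard is still up. Now I'll come down behind it and tip it.

Call:
{"op": "arm_command", "data": {
  "series": [
    [[0, 0, 0.6], [0, 0, 0]],
    [[0, 0, 0.8], [0, 0, 0]],
    [[0, 0, 0.8], [0, 0, 0]],
    [[0, 0, 0.6], [0, 0, 0]],
    [[0, 0, 0.3], [0, 0, 0]],
    [[0, 0, 0], [0, 0, 0]],
    [[0.2, 0, 0], [0, 0, 0]],
    [[0.3, 0, 0], [0, 0, 0]],
    [[0.3, 0, 0], [0, 0, 0]],
    [[0.3, 0, 0], [0, 0, 0]]
  ]
}}

```text
clock: 16.25
tool_pos: [0.5571, 0.137, 0.126]
orientation: [0.184, 0.983, 0.0, 0.001]
force: [0.2, 0.2, -0.2]
width: 0.0001
finger_force: 0.3
```

Call:
{"op": "arm_command", "data": {
  "series": [
    [[0.3, 0, 0], [0, 0, 0]],
    [[0.3, 0, 0], [0, 0, 0]],
    [[0.3, 0, 0], [0, 0, 0]],
    [[0.3, 0, 0], [0, 0, 0]],
    [[0.3, 0, 0], [0, 0, 0]],
    [[0.2, 0, 0], [0, 0, 0]],
    [[0, 0, 0], [0, 0, 0]],
    [[0, 0, 0], [0, 0, 0]],
    [[0, 0, 0], [0, 0, 0]],
    [[0, 0, 0], [0, 0, 0]]
  ]
}}

```text
clock: 17.25
tool_pos: [0.5182, 0.1517, 0.1253]
orientation: [0.185, 0.983, -0.0, 0.0]
force: [0.7, -0.6, 0.1]
width: 0.0
finger_force: 0.0
```

Call:
{"op": "arm_command", "data": {
  "series": [
    [[-0.5, 0, 0], [0, 0, 0]],
    [[-1, 0, 0], [0, 0, 0]],
    [[-0.5, 0, -0.5], [0, 0, 0]],
    [[0, 0, -1], [0, 0, 0]],
    [[0, 0, -1], [0, 0, 0]],
    [[0, 0, -1], [0, 0, 0]],
    [[0, 0, -0.5], [0, 0, 0]],
    [[0, 0, 0], [0, 0, 0]],
    [[0, 0, 0], [0, 0, 0]],
    [[0, 0, 0], [0, 0, 0]]
  ]
}}

```text
clock: 18.25
tool_pos: [0.5638, 0.1335, 0.2239]
orientation: [0.185, 0.983, -0.001, -0.001]
force: [0.1, 0.3, 0.2]
width: -0.0003
finger_force: 0.0
```

```bash
python3 - <<'E'
from h import *;from cell import r,eyes
now(r)
a,d=eyes.camera("side");cv2.imwrite("pics/s4.png",cv2.resize(a[80:400,170:390,::-1],None,fx=1.8,fy=1.8))
W=cloud(d,eyes.get_calibration("side"))
P=B.inv().apply((W[235:400,180:360].reshape(-1,3)-C))*1000
P=P[(P[:,2]>65)];print(len(P),np.percentile(P,[1,50,99],axis=0).round(1))
E
```

```text
t 18.25 box [106.3  -0.3 223.9] tilt/err [0.09 0.06 0.17] F [-0.   0.3  0.2] w -0.0003 q [-0.18  0.4  -0.19  1.72  0.09  1.03  0.79]
1755 [[-199.8  -15.1   65.6]
 [  -9.     4.2   79.8]
 [  34.9  238.2  544.7]]
```

View pics/s4.png

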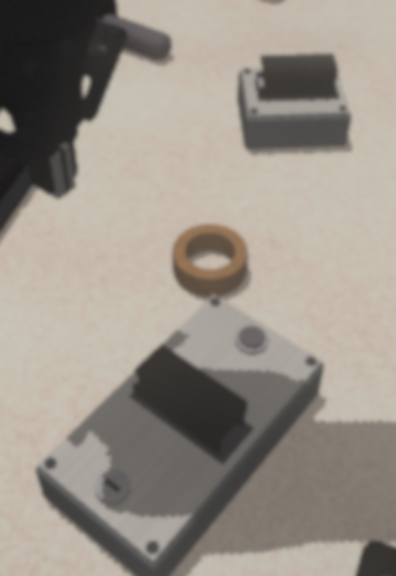

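The long box's guard at (195,400) is flat shut, with its top at z≈79.8 mm. The short box's guard at (298,77) is shut, and the hand is clear. I'll hand in.

```bash
python3 -c "
from cell import ticket
print(ticket.sign_off())"
```

```text
the job is handed in; nothing more can be done
None
```

The job is handed in at about 18 s: by the last pictures the long box's guard was lifted, its toggle pushed to its stop and the guard is shut again, and the short box's guard stayed shut; the hand-in gave no verdict.

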